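# Switch on the tile press under its guard and pulse its valve

## Task

Switch on the tile press: lift the yellow safety cover on the grey console until it stands fully open, let go of it, push the red-tipped toggle under it all the way over to its green mark, then close the cover fully. Only once the cover is shut, push the black-knobbed lever on the blue valve well over towards the green plate on its block, hold it there for two seconds, then let go so that it springs back to the middle. Do not push the lever towards the red plate, and leave the other things on the table where they are.

Things in the scene. Friction and masses are not known exactly. Their poses are not given: they have to be found in the camera images.
- console: Grey switch console fixed to the table, 200 (x) x 170 (y) x 50 mm high; origin at the centre of its underside; its x axis points roughly away from the robot, y to the left. The toggle's pivot is at its centre on its top face. Green mark on top at its +x side, red mark at its -x side, three small lamps (9 mm high, look only) along its -x edge.
- hinge (a point): Middle of the yellow cover's hinge line, on the console's top face (z 50 mm), 60 mm to +y of the console's centre; the hinge line runs along the console's x axis. Does not move.
- cover (a joint): Angle of the yellow cover in rad: 0 shut, 1.75 fully open (stop). Opening swings the free edge up and over to the console's +y side. The hinge is stiff (about 0.22 N m friction; 2 N at the free edge moves it): it stays at whatever angle it is left, shut or open. Fully open it overhangs the +y side, no lower than 33 mm over the table.
- cover_top (a point): Centre of the hood's flat yellow top (outer face): shut, 57 mm from the hinge line to -y, 78 mm above it. The hood is 130 mm (x) by 115 mm (y, hinge line to free wall), with 5 mm walls at both x ends and the free (-y) edge, none at the hinge. The top, 6 mm thick, runs on 25 mm past the free wall as a flat lip. Turns with the cover.
- cover_bar (a point): Centre of the black round bar handle on top of the cover: 14 mm diameter, 100 mm long along the hinge line, on a post near each end (84 mm clear between them). Cover shut: 85 mm from the hinge line to -y and 118 mm above it, 40 mm above the hood's flat top. The cover can turn in a pinch across the round bar. Past about 65 degrees the lip stands 60 mm above the bar, in the way of an upright gripper: let go, then push the lip on from inside.
- cover_lip (a point): Centre of the cover's free edge, a round yellow bead 14 mm diameter and 130 mm long along the hinge line at the end of the lip. Cover shut: 140 mm from the hinge line to -y and 75 mm above it. Moves with the cover; standing open it is the cover's topmost edge.
- toggle (a joint): Angle of the toggle in rad: about 0 off (leaning towards the console's -x, red mark), 0.9 fully on (leaning to +x, green mark). Upright at 0.45. Stays where it is left; about 1.5 N at its tip moves it.
- toggle_tip (a point): Centre of the red ball (22 mm diameter) at the end of the toggle, 56 mm from its pivot, which lies on the console's top face (z 50 mm) at the console's centre. The steel stem is 14 mm thick. Hidden under the cover while it is shut.
- valve: Blue hydraulic valve block fixed to the table, 110 (x) x 90 (y) x 70 mm high on a 160 x 110 mm foot; origin at the centre of its underside, x axis roughly away from the robot. On its top a green plate at the +y side and a red plate at the -y side of the lever.
- lever (a joint): Angle of the valve lever in rad: 0 upright (its spring returns it there), +0.45 fully over towards the green plate (+y of the valve), -0.45 towards the red. The spring is 1.5 N m/rad: about 6 N at the knob at full throw.
- lever_knob (a point): Centre of the black ball knob (36 mm diameter) of the valve lever, 110 mm from its pivot; the pivot is at the block's centre on its top face (z 70 mm). The stem is 12 mm thick.
- brush: Loose brush, 170 mm long, lying roughly along x between console and valve. Leave alone; origin under its middle.
- tile: Loose 100 mm square board with a round fired tile on it, 22 mm high in all. Leave alone; origin under its centre.
- mallet_block: Loose wooden block 50 x 120 x 35 mm. Leave alone; origin under its centre.
- jar: Loose jar, 70 mm diameter, 100 mm high. Leave alone; origin under its centre.
- mug: Loose white mug 80 mm diameter, 90 mm high. Leave alone; origin under its centre.
- glaze: Loose bottle 72 mm diameter, 140 mm high. Leave alone; origin under its centre.

How it is judged:
On the way, in this order (a step that is already met when the one before it is completed fails the run):
1. the cover stands open and let go, the toggle still off (value of joint cover above 1.45 rad and value of joint toggle below 0.3 rad and contact force between the fingers and cover below 0.3 N), for 0.2 s.
2. the toggle is pushed fully on with the cover standing open (value of joint toggle above 0.72 rad and value of joint cover above 1.3 rad), for 0.2 s.
3. the cover is shut over the switched-on toggle (value of joint cover below 0.08 rad and value of joint toggle above 0.72 rad), for 0.2 s.
4. the valve lever is held well over to its green side for a good second, cover shut (all of step 3 and value of joint lever above 0.26 rad), for 1.2 s.
At the end, for the whole second after the job is handed in: Cover shut (under 0.08 rad), toggle on (over 0.72 rad), valve lever back at its middle (within 0.06 rad) and at rest, and every other thing within 40 mm of where it started (all of step 3 and value of joint lever between -0.06 and 0.06 rad and velocity of joint lever between -0.1 and 0.1 rad/s and distance of each of brush, tile, mallet_block, jar, mug, glaze from where it was at the start of the episode below 0.04 m); the robot touches nothing.
It fails at once if the valve lever is pushed before the toggle is on and the cover shut (value of joint lever above 0.2 rad and (value of joint cover above 0.2 rad or value of joint toggle below 0.6 rad)).
It fails at once if the valve lever is pushed to its red side (value of joint lever below -0.2 rad).
It fails at once if another thing on the table is moved by more than 40 mm (distance of any of brush, tile, mallet_block, jar, mug, glaze from where it was at the start of the episode above 0.04 m).
It also fails if it takes over 69 s, if anything falls off the work surface, if the arm or the gripper's body presses on something with over 40 N, if the wrist force passes 120 N, or if a joint passes its speed limit or range.

## Robot

A 6-joint arm with a two-finger parallel gripper is mounted at the origin on the work surface. World frame = base frame: x ahead of the robot, y to its left, z up, the work surface at z = 0. Lengths are in m, angles in rad, forces in N, time in s.
With the tool pointing down it reaches from about 0.25 to 0.725 m from the base axis. Payload 4 kg.
Tool frame: the origin (TCP) lies at the very end of the fingers, on their centre line; the grasp point (between the pads) lies grip_point_offset behind it (grip_point_offset is the distance from the TCP to the grasp point, in m); z points along the fingers, y is the line along which they close (so a half turn about z gives the same grasp; the last joint's range is limited). The gripper opens to 85 mm and grips with 20 to 120 N. Pads are 22 mm wide; open, the fingers measure 114 mm over their backs; the gripper's body (76 mm by 85 mm) begins 54 mm behind the grasp point. The pads swing forward as they close: fully open they stand 13 mm farther back than shut.
Start: joints at [-1.26, 0.241, 0.005, 1.335, 0, 1.571], TCP at [0.153, -0.476, 0.231] pointing down, gripper open.
Joint ranges: [-2.72, 2.72], [-1.05, 1.87], [-1.09, 1.28], [-1.99, 2.15], [-1.42, 1.44], [-3.14, 3.14]. Speed limits (rad/s): [2.79, 2.79, 3.14, 3.14, 3.14, 3.14].

## Interface

Orientations are given as a unit quaternion [w, x, y, z].
In Python, from plant import read_state, read_camera, camera_params, close_job, masks_of, grip_point_offset gives the robot as it stands.
- The arm moves only by the tool step_arm, never from a script. Its argument "motion" is a list of rows, each a list of 3 entries, a list of its own where there are three numbers: the finger opening in m, from 0 to 0.0854, then the shift along the world's x, y, z in m, then the turn about the world's z in degrees. In form: [[gripper, [tx, ty, tz], turn], ...]. A call has 1 to 20 rows; each row shifts and turns the commanded pose from where the row before left it; what a row does not reach is not made up. A row lasts 1/8 s, in which the tool goes at most 62.5 mm and 10.7 degrees, less where a joint would pass 70% of its speed; a pose out of reach is approached as far as the arm can. A call with a gripper value outside its range is refused whole. The fingers move at their own pace and stop on an object; the grip force is fixed at half the most. Time passes only in rows, so rows that do not move let the fingers close. It gives the time, the measured TCP pose, the force, the opening and the grip force at its end, in the units of the state.
- read_state(): the state, without advancing time (a new reading comes with each control period).
- read_camera(name): name is "side" or "top"; returns the picture (384x512x3 uint8, red, green, blue); there is no depth.
- camera_params(name): a dict with "K" (3x3 intrinsics, pixels), "R" (3x3) and "t" (3): a world point X has camera coordinates R X + t. Camera axes: x right, y down, z forward; pixel columns grow to the right and rows downward; lengths in m; the calibration is good to about 2 mm. A picture is of the moment at which its call begins. camera_params takes no time and is no camera call.
- close_job(): hands the job in; it is judged then, once.
Trained networks look in the newest picture that a camera, given by its name, has taken for a name from the list of things; names that differ only in an ending like _2 or _b are one class to them, and where a whole thing is asked for, a point or a joint stands for the part that bears it (a point fixed in the world has none). Each returns a list of dicts, best first, with "conf" (0 to 1); they miss things now and then, are a little off and sometimes report something else, mostly with a low value. They report only what shows in the picture. A call takes as long as a camera call.
- masks_of(camera, query): "pixels" (384x512 bool, what is visible of it) and "extent" ([left, top, right, bottom] in pixels, round what is visible of it).
The state is a dict: "time": time; "joint_positions": joint angles; "qd": joint speeds; "joint_efforts": joint torques, N m; "tool_pos": TCP position; "tcp_rot": TCP orientation; "contact_force": force on the tool from outside, world axes, zero at the start; "torque": the same for the moment, N m; "gripper_width": finger opening in m; "gripper_force": force on a finger pad.
Only numpy, scipy, OpenCV 4.12 (cv2) and the standard library are available. Lean on these libraries where they do the work, as an engineer would, in place of code of your own. Each camera call takes 0.05 s, during which the arm holds its last target. There are 200 camera calls.

## Working session

There is one attempt and no reset: what is moved stays moved. The work goes in short steps, Python scripts to look and compute and a tool call to move; the robot and the scene stay as the last step left them, time stands still between calls to the robot, and variables do not carry over. Pictures are saved under pics/ and viewed, at most 10 in all, crops included, and the job is handed in when it is done.

Besides the shell and the picture viewer there is one more tool, called after "Request:" as name(argument=value, ...), one argument or row to a line, values as JSON. step_arm: Moves the arm, as the interface text tells. Its arguments: {"type":"object","properties":{"motion":{"type":"array"}},"required":["motion"]}

```bash
mkdir -p pics; python3 - <<'E'
from plant import *
import cv2,numpy as np
print(read_state(),grip_point_offset)
for c in("side","top"):
    p=camera_params(c);print(c,p)
    im=read_camera(c);cv2.imwrite(f"pics/{c}0.png",cv2.cvtColor(im,cv2.COLOR_RGB2BGR))
    for q in("console","valve","cover","cover_top","cover_bar","cover_lip","lever_knob","lever","brush","toggle"):
        r=masks_of(c,q)
        for d in r[:2]:
            v,u=np.nonzero(d["pixels"]);print(c,q,round(d["conf"],2),d["extent"],u.mean().round(1) if len(u) else None,v.mean().round(1) if len(v) else None,len(u))
E
```

```text
{'time': 0.0, 'joint_positions': array([-1.25994699e+00,  2.41400713e-01,  3.72566345e-03,  1.33519254e+00,
        2.95175512e-05,  1.57078129e+00]), 'qd': array([-6.81550711e-05,  2.21390982e-03,  6.02967523e-04,  1.29163793e-03,
       -1.64907762e-04,  1.83686724e-03]), 'joint_efforts': array([-2.01144263e-03, -3.72315824e+01,  2.52408206e+01,  1.69319753e-02,
       -5.22208794e-06, -1.53220924e-05]), 'tool_pos': array([ 0.15274995, -0.47543586,  0.23041963]), 'tcp_rot': array([-1.02543569e-03,  9.87944190e-01,  1.54806993e-01, -1.45727155e-04]), 'contact_force': array([-1.26175807,  0.55604964,  0.29066463]), 'torque': array([ 0.00852895, -0.02468521, -0.01242981]), 'gripper_force': 0.0, 'gripper_width': 0.08506178515320112} 0.0187
side {'K': array([[419.8660409 ,   0.        , 260.80209134],
       [  0.        , 419.8660409 , 195.45698525],
       [  0.        ,   0.        ,   1.        ]]), 'R': array([[-0.9078613 , -0.41921463,  0.00685227],
       [-0.27900573,  0.59186086, -0.75621196],
       [ 0.31295952, -0.6884474 , -0.65429085]]), 't': array([0.47710208, 0.25968581,
[... 821 characters left out ...]
.1886926 ])}
top console 0.78 [265.4, 165.0, 338.4, 237.8] 302.3 201.1 3802
top valve 0.72 [160.9, 182.7, 204.7, 234.2] 181.3 207.9 1741
top cover 0.82 [276.9, 169.0, 337.6, 224.8] 308.3 197.9 2271
top cover_top 0.64 [276.3, 168.2, 337.9, 225.8] 308.4 197.9 2354
top cover_top 0.25 [314.0, 261.4, 350.7, 299.7] 332.9 281.6 1048
top cover_bar 0.7 [281.0, 170.1, 342.9, 222.4] 308.3 197.7 2209
top cover_bar 0.65 [316.9, 261.2, 350.6, 299.6] 332.8 281.4 1044
top cover_lip 0.92 [277.3, 168.7, 340.5, 224.5] 308.1 198.3 2317
top lever 0.71 [168.3, 190.3, 181.7, 208.2] 171.4 198.7 150
top brush 0.7 [143.1, 266.3, 181.9, 299.2] 163.7 281.1 713
top brush 0.68 [242.3, 177.1, 257.7, 230.9] 248.0 198.9 471
```

```bash
python3 - <<'E'
import cv2
a=cv2.imread("pics/top0.png")[130:320,110:370];cv2.imwrite("pics/topc.png",cv2.resize(a,None,fx=3,fy=3,interpolation=2))
a=cv2.imread("pics/side0.png")[120:300,170:370];cv2.imwrite("pics/sidec.png",cv2.resize(a,None,fx=3.3,fy=3.3,interpolation=2))
E
```

```text
(no output)
```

View pics/topc.png

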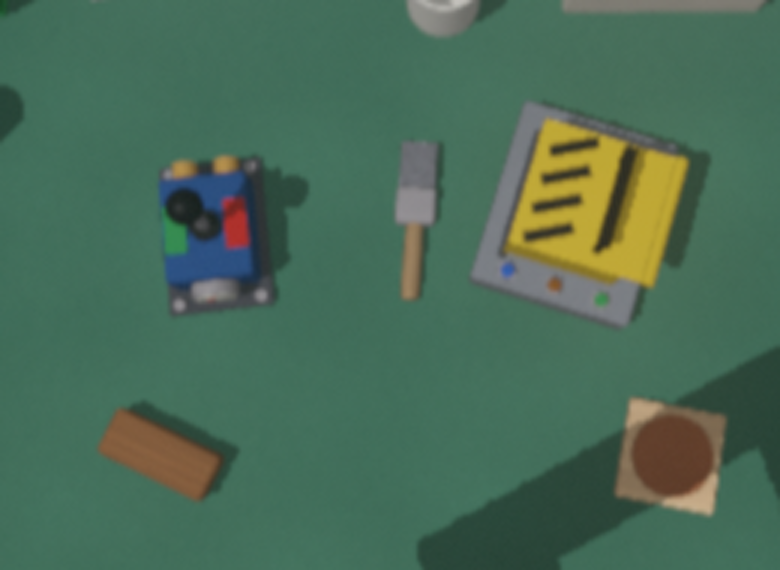

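View pics/sidec.png

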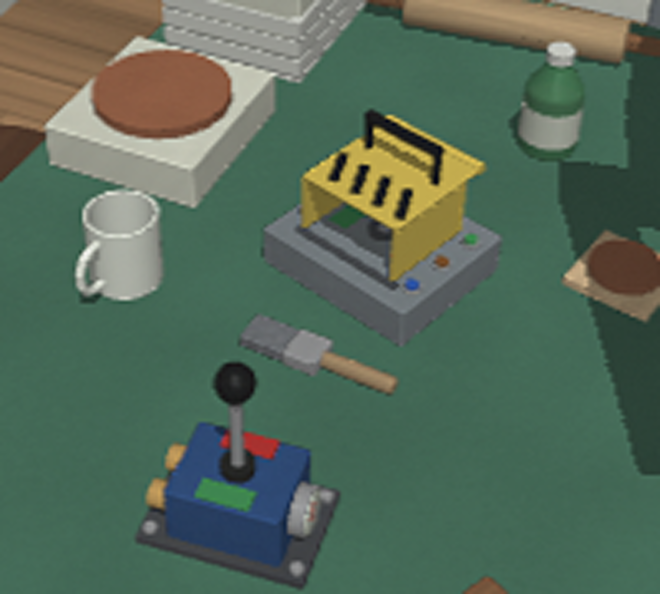

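View pics/top0.png

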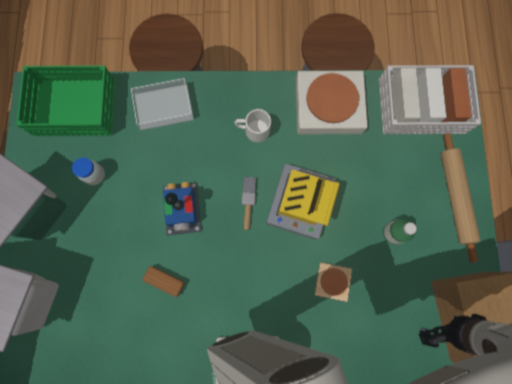

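```bash
cat >h.py <<'E'
from plant import *
import numpy as np,cv2
P={c:camera_params(c) for c in("side","top")}
def proj(c,X):
    p=P[c];q=np.atleast_2d(X)@p["R"].T+p["t"];q=q@p["K"].T;return q[:,:2]/q[:,2:]
def world(x,y,th,L):
    L=np.atleast_2d(np.asarray(L,float));c,s=np.cos(th),np.sin(th)
    return np.c_[x+c*L[:,0]-s*L[:,1],y+s*L[:,0]+c*L[:,1],L[:,2]]
def cov(a,r,z,x=0): # cover point: r from hinge to -y, z above hinge when shut -> console frame at angle a
    c,s=np.cos(a),np.sin(a);return [x,.06-(r*c-z*s),.05+r*s+z*c]
E
python3 - <<'E'
from h import *
from scipy.optimize import least_squares
T=lambda u,v:("top",(110+(u+.5)/3-.5,130+(v+.5)/3-.5)); S=lambda u,v:("side",(170+u/3.3-.4,120+v/3.3-.4))
con=[((.1,.085,.05),T(530,100)),((-.1,.085,.05),T(471,277)),((-.1,-.085,.05),T(628,321)),
 ((.065,-.08,.125),T(688,155)),((-.065,-.08,.125),T(653,287)),((.065,.06,.128),T(545,119)),((-.065,.06,.128),T(507,245)),
 ((.05,-.025,.168),T(632,150)),((-.05,-.025,.168),T(602,247)),
 ((.1,.085,.05),S(262,248)),((-.1,.085,.05),S(402,320)),((-.1,-.085,.05),S(500,240)),((-.065,-.08,.125),S(485,165)),((-.05,-.025,.168),S(438,155)),((.05,-.025,.168),S(372,115))]
val=[((.055,.045,.07),T(160,180)),((.055,-.045,.07),T(245,171)),((-.055,-.045,.07),T(255,276)),((-.055,.045,.07),T(168,285)),
 ((0,0,.18),T(185,206)),((0,0,.18),S(235,383)),((.055,.045,.07),S(167,487)),((.055,-.045,.07),S(200,425)),((-.055,-.045,.07),S(310,456))]
for n,D,g in(("console",con,(.4,-.15,-.2)),("valve",val,(.45,.2,0))):
    f=lambda p:np.concatenate([(proj(c,world(*p,L))[0]-uv) for L,(c,uv) in D])
    r=least_squares(f,g,loss="soft_l1");print(n,r.x,np.degrees(r.x[2]));print(f(r.x).reshape(-1,2).round(1).tolist())
    p=r.x
    if n=="console":
        for a in np.linspace(0,1.75,8):print(round(a,2),"bar",world(*p,cov(a,.085,.118)).round(3),"lip",world(*p,cov(a,.14,.075)).round(3))
        for a in(-.45,.45):print("tip",world(*p,(.056*np.sin(a),0,.05+.056*np.cos(a))).round(3))
    else:print("knob",world(*p,(0,0,.18)).round(3))
E
```

```text
console [ 0.50647458 -0.1716723  -0.31657168] -18.138221211279628
[[-1.5, -0.4], [-0.4, 0.4], [0.2, 2.4], [-2.0, 1.8], [-2.1, -0.4], [0.4, -0.4], [0.4, -1.0], [-0.0, -0.6], [0.3, 0.2], [0.3, -6.4], [0.6, -2.0], [1.2, -1.5], [-0.9, 1.1], [1.1, -0.6], [-1.3, -0.3]]
0.0 bar [[ 0.499 -0.195  0.168]] lip [[ 0.482 -0.248  0.125]]
0.25 bar [[ 0.509 -0.165  0.185]] lip [[ 0.489 -0.226  0.157]]
0.5 bar [[ 0.52  -0.132  0.194]] lip [[ 0.498 -0.197  0.183]]
0.75 bar [[ 0.531 -0.097  0.194]] lip [[ 0.509 -0.163  0.2  ]]
1.0 bar [[ 0.542 -0.064  0.185]] lip [[ 0.521 -0.127  0.208]]
1.25 bar [[ 0.552 -0.034  0.168]] lip [[ 0.534 -0.089  0.207]]
1.5 bar [[ 0.56  -0.009  0.143]] lip [[ 0.545 -0.053  0.195]]
1.75 bar [[0.566 0.01  0.113]] lip [[ 0.556 -0.021  0.174]]
tip [[ 0.483 -0.164  0.1  ]]
tip [[ 0.53  -0.179  0.1  ]]
valve [0.49012374 0.20849824 0.10320131] 5.9129996667322535
[[-0.7, -0.3], [0.2, -0.5], [-0.1, -0.1], [-0.8, 0.2], [-0.0, 0.6], [0.4, -0.2], [-1.5, 0.9], [0.2, -2.3], [1.2, -2.6]]
knob [[0.49  0.208 0.18 ]]
```

Request:
step_arm(
  motion=[
    [0.04,[0.02,0.02,0.03],10],
    [0.04,[0.02,0.02,0.01],10],
    [0.04,[0,0,0],0],
  ],
)

```text
time: 1.48
tool_pos: [0.194, -0.4357, 0.2725]
tcp_rot: [0.001, 0.946, 0.325, 0.0]
contact_force: [-0.6, 0.1, 0.2]
gripper_width: 0.04
gripper_force: 0.0
```

```bash
python3 -c "
from plant import *
s=read_state();print(s['time'],s['joint_positions'],s['tool_pos'],s['tcp_rot'],s['gripper_width'])"
```

```text
1.475 [-1.15199914e+00  1.78476877e-01  3.31584444e-02  1.42309757e+00
  5.07242767e-05  1.32800804e+00] [ 0.19398082 -0.43574617  0.27250321] [1.18332631e-03 9.45784485e-01 3.24792689e-01 1.29868310e-04] 0.03996217874073957
```

Request:
step_arm(
  motion=[
    [0.04,[0.0254,0.02,0],10.3],
    [0.04,[0.0254,0.02,0],10.3],
    [0.04,[0.0254,0.02,0],10.3],
    [0.04,[0.0254,0.02,0],10.3],
    [0.04,[0.0254,0.02,0],10.3],
    [0.04,[0.0254,0.02,0],10.3],
    [0.04,[0.0254,0.02,0],10.3],
    [0.04,[0.0254,0.02,0],10.3],
    [0.04,[0.0254,0.02,0],10.3],
    [0.04,[0.0254,0.02,0],10.3],
    [0.04,[0.0254,0.02,0],10.3],
    [0.04,[0.0254,0.02,0],10.3],
    [0.04,[0,0,0],0],
  ],
)

```text
time: 3.1
tool_pos: [0.4988, -0.1955, 0.27]
tcp_rot: [-0.001, 0.161, 0.987, 0.0]
contact_force: [-0.5, 0.1, -0.8]
gripper_width: 0.04
gripper_force: 0.0
```

```bash
python3 - <<'E'
from h import *
s=read_state();print(s['joint_positions'].round(2),s['tool_pos'],s['tcp_rot'],s['contact_force'])
a=read_camera("side")[120:300,170:370];b=read_camera("top")[130:260,230:360]
a=cv2.resize(a,None,fx=2,fy=2,interpolation=2);b=cv2.resize(b,(360,360),interpolation=2)
cv2.imwrite("pics/m1.png",cv2.cvtColor(np.hstack([a,b]),cv2.COLOR_RGB2BGR))
E
```

```text
[-0.37  0.3   0.19  1.46 -0.   -0.05] [ 0.49875113 -0.1954757   0.27002382] [-6.76907578e-04  1.61319080e-01  9.86902069e-01  4.34625610e-05] [-0.53562847  0.141316   -0.75013789]
```

View pics/m1.png

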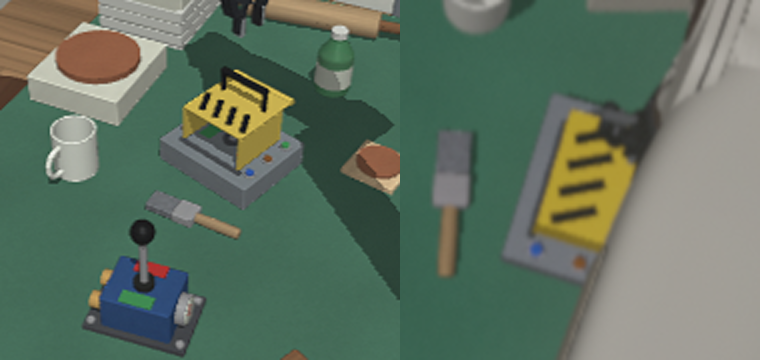

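Request:
step_arm(
  motion=[
    [0.04,[0,0,-0.04],0],
    [0.04,[0,0,-0.04],0],
    [0.04,[0,0,-0.035],0],
    [0.04,[0,0,0],0],
  ],
)

```text
time: 3.7
tool_pos: [0.4945, -0.1962, 0.1536]
tcp_rot: [-0.004, 0.163, 0.987, 0.001]
contact_force: [-0.9, -0.1, 0.4]
gripper_width: 0.0398
gripper_force: 0.0
```

```bash
python3 - <<'E'
from h import *
p=(0.5065,-.1717,-.3166)
prev=None
for a in np.r_[0:1.01:.1]:
    b=world(*p,cov(a,.085,.118))[0]
    t=b+np.r_[world(0,0,p[2],[0,.013,0])[0][:2],-.018]
    print(round(a,2),t.round(4),None if prev is None else (t-prev).round(4));prev=t
s=read_camera("side")[100:260,220:360]
cv2.imwrite("pics/m2.png",cv2.cvtColor(cv2.resize(s,None,fx=3,fy=3,interpolation=2),cv2.COLOR_RGB2BGR))
E
```

```text
0.0 [ 0.5028 -0.1831  0.15  ] None
0.1 [ 0.5066 -0.1715  0.1579] [0.0038 0.0116 0.0079]
0.2 [ 0.5106 -0.1592  0.1645] [0.004  0.0123 0.0066]
0.3 [ 0.5148 -0.1464  0.1698] [0.0042 0.0129 0.0053]
0.4 [ 0.5192 -0.1331  0.1738] [0.0044 0.0133 0.0039]
0.5 [ 0.5236 -0.1195  0.1763] [0.0045 0.0136 0.0025]
0.6 [ 0.5281 -0.1057  0.1774] [0.0045 0.0138 0.0011]
0.7 [ 0.5327 -0.0919  0.177 ] [ 0.0045  0.0138 -0.0004]
0.8 [ 0.5371 -0.0782  0.1752] [ 0.0045  0.0137 -0.0018]
0.9 [ 0.5416 -0.0647  0.1719] [ 0.0044  0.0135 -0.0033]
1.0 [ 0.5458 -0.0516  0.1673] [ 0.0043  0.0131 -0.0047]
```

View pics/m2.png

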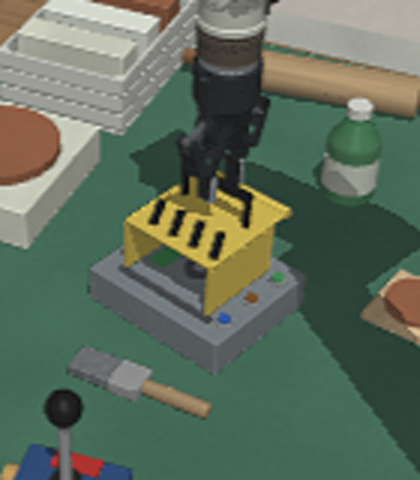

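Request:
step_arm(
  motion=[
    [0.04,[0.004,0.012,-0.002],0],
    [0.04,[0.004,0.012,0.008],0],
    [0.04,[0.004,0.012,0.007],0],
    [0.04,[0.004,0.013,0.005],0],
    [0.04,[0.0045,0.013,0.004],0],
    [0.04,[0.0045,0.0135,0.0025],0],
    [0.04,[0.0045,0.014,0.001],0],
    [0.04,[0.0045,0.014,0],0],
    [0.04,[0.0045,0.014,-0.002],0],
    [0.04,[0.0045,0.0135,-0.003],0],
    [0.04,[0.0045,0.013,-0.004],0],
    [0.04,[0,0,0],0],
  ],
)

```text
time: 5.25
tool_pos: [0.5451, -0.0505, 0.1719]
tcp_rot: [-0.001, 0.161, 0.987, 0.0]
contact_force: [-0.2, -0.2, -0.1]
gripper_width: 0.0401
gripper_force: 0.0
```

```bash
python3 - <<'E'
from h import *
s=read_camera("side")[100:260,220:360]
cv2.imwrite("pics/m3.png",cv2.cvtColor(cv2.resize(s,None,fx=3,fy=3,interpolation=2),cv2.COLOR_RGB2BGR))
E
```

```text
(no output)
```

View pics/m3.png

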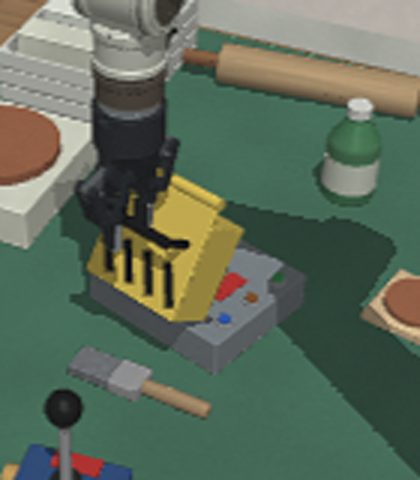

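Request:
step_arm(
  motion=[
    [0.04,[0,0,0.04],0],
    [0.04,[0,0,0.05],0],
    [0.0,[0,-0.01,0.03],0],
    [0.0,[-0.019,-0.053,0],0],
    [0.0,[-0.018,-0.054,0],0],
    [0.0,[0,0,-0.035],0],
    [0.0,[0,0,-0.035],0],
    [0.0,[0,0,-0.033],0],
    [0.0,[0,0,0],0],
  ],
)

```text
time: 6.42
tool_pos: [0.5059, -0.1687, 0.1873]
tcp_rot: [-0.003, 0.162, 0.987, 0.001]
contact_force: [-0.1, -0.7, -0.4]
gripper_width: -0.0002
gripper_force: 0.0
```

Request:
step_arm(
  motion=[
    [0,[0.0037,0.0114,0],0],
    [0,[0.0037,0.0114,0],0],
    [0,[0.0037,0.0114,0],0],
    [0,[0.0037,0.0114,0],0],
    [0,[0.0037,0.0114,0],0],
    [0,[0.0037,0.0114,0],0],
    [0,[0.0037,0.0114,-0.0035],0],
    [0,[0.0037,0.0114,-0.0035],0],
    [0,[0.0037,0.0114,-0.003],0],
    [0,[0.0037,0.0114,-0.003],0],
    [0,[0.001,0.0035,0],0],
    [0,[0,0,0],0],
  ],
)

```text
time: 7.92
tool_pos: [0.5464, -0.0511, 0.1769]
tcp_rot: [0.0, 0.161, 0.987, 0.0]
contact_force: [-0.0, -0.2, 1.0]
gripper_width: 0.0002
gripper_force: 0.0
```

```bash
python3 - <<'E'
from h import *
s=read_camera("side")[100:260,220:360]
cv2.imwrite("pics/m4.png",cv2.cvtColor(cv2.resize(s,None,fx=3,fy=3,interpolation=2),cv2.COLOR_RGB2BGR))
E
```

```text
(no output)
```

View pics/m4.png

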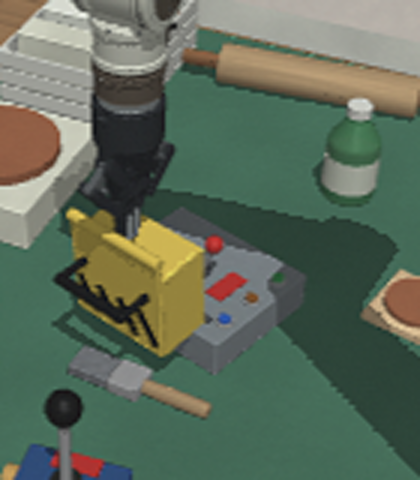

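Request:
step_arm(
  motion=[
    [0,[0.0013,0.0038,0.002],0],
    [0,[0,0,0],0],
    [0,[-0.009,-0.028,0.01],0],
    [0,[-0.01,-0.029,0.0],0],
    [0,[-0.04,-0.025,0],0],
    [0,[-0.0404,-0.0247,0],0],
    [0,[0,0,0],0],
  ],
)

```text
time: 8.85
tool_pos: [0.4456, -0.1556, 0.189]
tcp_rot: [-0.0, 0.164, 0.987, -0.0]
contact_force: [0.2, 0.0, -0.1]
gripper_width: 0.0002
gripper_force: 0.0
```

Request:
step_arm(
  motion=[
    [0,[0,0,-0.04],0],
    [0,[0,0,-0.035],0],
    [0,[0,0,-0.023],0],
    [0,[0,0,0],0],
  ],
)

```text
time: 9.35
tool_pos: [0.4474, -0.1536, 0.0893]
tcp_rot: [-0.002, 0.161, 0.987, 0.0]
contact_force: [-0.3, -0.1, 0.5]
gripper_width: -0.0001
gripper_force: 0.0
```

```bash
python3 - <<'E'
from h import *
p=(0.5065,-.1717,-.3166)
s=read_state();print(s['tool_pos'])
a=read_camera("side");b=read_camera("top")
t=a.astype(int);m=((t[...,0]>140)&(t[...,1]<60)&(t[...,2]<70));
v,u=np.nonzero(m[150:220,250:330]);print("red px",sorted(zip((u+250).tolist(),(v+150).tolist())))
print("tip exp",proj("side",world(*p,(.056*np.sin(-.45),0,.05+.056*np.cos(.45)))))
for a_ in(1.5,1.6,1.7,1.75):print(a_,proj("side",world(*p,[cov(a_,.14,.075,.065),cov(a_,.14,.075,-.065)])).round(1).tolist())
A=cv2.resize(a[120:240,220:340],(400,400),interpolation=2);B=cv2.resize(b[130:260,230:360],(400,400),interpolation=2)
cv2.imwrite("pics/m5.png",cv2.cvtColor(np.hstack([A,B]),cv2.COLOR_RGB2BGR))
E
```

```text
[ 0.4474361  -0.15360246  0.08929415]
red px [(289, 197), (290, 196), (290, 197), (291, 195), (291, 196), (291, 197), (291, 198), (292, 195), (292, 196), (292, 197), (292, 198), (292, 199), (293, 195), (293, 196), (293, 197), (293, 198), (293, 199), (294, 195), (294, 196), (294, 197), (294, 198), (294, 199), (295, 194), (295, 195), (295, 196), (295, 197), (295, 198), (296, 195), (296, 196), (296, 197), (297, 195), (297, 196)]
tip exp [[291.71554454 181.61732589]]
1.5 [[248.0, 164.8], [277.8, 182.0]]
1.6 [[245.0, 168.5], [274.7, 185.9]]
1.7 [[242.2, 172.4], [271.8, 190.0]]
1.75 [[240.8, 174.4], [270.4, 192.1]]
```

View pics/m5.png

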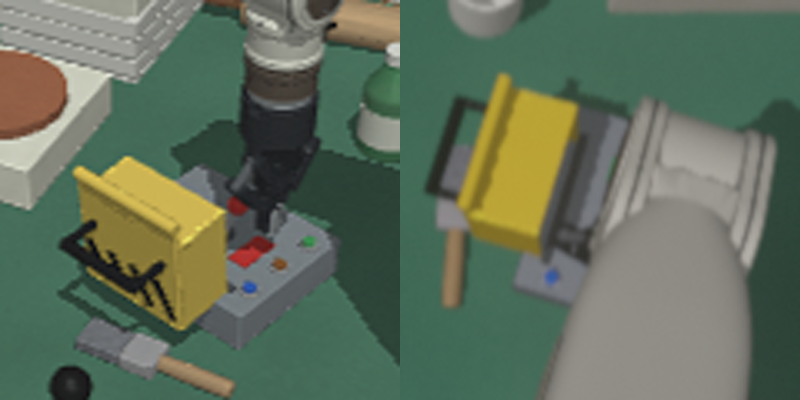

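Request:
step_arm(
  motion=[
    [0,[0.0076,-0.0025,0],0],
    [0,[0.0076,-0.0025,0],0],
    [0,[0.0076,-0.0025,0],0],
    [0,[0.0076,-0.0025,0],0],
    [0,[0.0076,-0.0025,0],0],
    [0,[0.0076,-0.0025,0],0],
    [0,[0.0076,-0.0025,0],0],
    [0,[0.0076,-0.0025,0],0],
    [0,[0,0,0],0],
  ],
)

```text
time: 10.58
tool_pos: [0.5084, -0.1744, 0.0902]
tcp_rot: [-0.001, 0.162, 0.987, 0.0]
contact_force: [-2.9, 0.9, 0.2]
gripper_width: 0.0001
gripper_force: 1.6
```

Request:
step_arm(
  motion=[
    [0,[0.003,-0.001,0],0],
    [0,[0,0,0],0],
    [0,[0,0,0],0],
  ],
)

```text
time: 10.95
tool_pos: [0.5086, -0.1744, 0.09]
tcp_rot: [-0.003, 0.162, 0.987, 0.001]
contact_force: [-8.4, 2.6, 3.9]
gripper_width: 0.0002
gripper_force: 4.9
```

```bash
python3 - <<'E'
from h import *
p=(0.5065,-.1717,-.3166)
prev=np.array([.5103,-.1927,.088]);
def go(n,L):
    global prev
    w=world(*p,L)[0];print(n,w.round(4),(w-prev).round(4));prev=w
go("cmdnow approx",(.005,0,.088))
go("back",(-.025,0,.088));go("up",(-.025,0,.25));go("over",(0,.19,.25));go("down",(0,.19,.17))
for a in np.r_[1.7:-.01:-.1]:
    c=cov(a,.14,.075);f=np.interp(a,[0,.9],[.001,-.012])
    go(round(a,2),(0,c[1]+.0195,c[2]+f))
E
```

```text
cmdnow approx [ 0.5113 -0.1733  0.088 ] [0.001  0.0194 0.    ]
back [ 0.4827 -0.1639  0.088 ] [-0.0285  0.0093  0.    ]
up [ 0.4827 -0.1639  0.25  ] [0.    0.    0.162]
over [0.5657 0.0089 0.25  ] [0.0829 0.1728 0.    ]
down [0.5657 0.0089 0.17  ] [ 0.    0.   -0.08]
1.7 [ 0.56   -0.0083  0.1672] [-0.0056 -0.0172 -0.0028]
1.6 [ 0.5559 -0.021   0.1758] [-0.0042 -0.0127  0.0086]
1.5 [ 0.5515 -0.0345  0.183 ] [-0.0044 -0.0134  0.0072]
1.4 [ 0.5469 -0.0485  0.1887] [-0.0046 -0.0141  0.0058]
1.3 [ 0.5421 -0.0631  0.193 ] [-0.0048 -0.0145  0.0043]
1.2 [ 0.5372 -0.0779  0.1957] [-0.0049 -0.0149  0.0027]
1.1 [ 0.5323 -0.093   0.1968] [-0.0049 -0.015   0.0011]
1.0 [ 0.5273 -0.1081  0.1963] [-0.0049 -0.0151 -0.0005]
0.9 [ 0.5224 -0.123   0.1943] [-0.0049 -0.015  -0.002 ]
0.8 [ 0.5176 -0.1377  0.1921] [-0.0048 -0.0147 -0.0022]
0.7 [ 0.513  -0.152   0.1884] [-0.0047 -0.0143 -0.0037]
0.6 [ 0.5085 -0.1657  0.1833] [-0.0045 -0.0137 -0.0052]
0.5 [ 0.5042 -0.1787  0.1767] [-0.0043 -0.013  -0.0066]
0.4 [ 0.5002 -0.1909  0.1688] [-0.004  -0.0122 -0.0079]
0.3 [ 0.4965 -0.2022  0.1597] [-0.0037 -0.0113 -0.0091]
0.2 [ 0.4932 -0.2124  0.1494] [-0.0033 -0.0102 -0.0103]
0.1 [ 0.4902 -0.2214  0.1382] [-0.003  -0.009  -0.0113]
-0.0 [ 0.4877 -0.2292  0.126 ] [-0.0025 -0.0078 -0.0122]
```

Request:
step_arm(
  motion=[
    [0,[-0.0285,0.0093,0],0],
    [0,[0,0,0.054],0],
    [0,[0,0,0.054],0],
    [0,[0,0,0.054],0],
    [0,[0.02,0.043,0],0],
    [0,[0.021,0.043,0],0],
    [0,[0.021,0.043,0],0],
    [0,[0.021,0.043,0],0],
    [0,[0,0,-0.04],0],
    [0,[0,0,-0.04],0],
    [0,[0,0,0],0],
  ],
)

```text
time: 12.32
tool_pos: [0.5647, 0.0061, 0.1699]
tcp_rot: [-0.003, 0.161, 0.987, -0.001]
contact_force: [0.0, -0.9, 0.7]
gripper_width: 0.0001
gripper_force: 0.0
```

```bash
python3 - <<'E'
from h import *
s=read_state();print(s['tool_pos'],s['contact_force'],s['joint_positions'])
a=read_camera("side")
A=cv2.resize(a[110:250,210:350],(500,500),interpolation=2)
cv2.imwrite("pics/m6.png",cv2.cvtColor(A,cv2.COLOR_RGB2BGR))
E
```

```text
[0.56467804 0.00605263 0.1698925 ] [ 0.03347894 -0.88465627  0.67654771] [ 1.07250577e-02  4.04634472e-01  7.43224908e-02  1.24623581e+00
 -1.25521503e-05  3.34832957e-01]
```

View pics/m6.png

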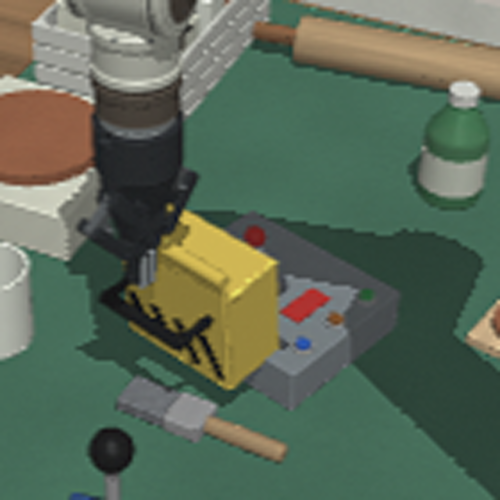

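Request:
step_arm(
  motion=[
    [0,[-0.0056,-0.0172,-0.003],0],
    [0,[-0.0042,-0.0127,0.0086],0],
    [0,[-0.0044,-0.0134,0.0072],0],
    [0,[-0.0046,-0.0141,0.0058],0],
    [0,[-0.0048,-0.0145,0.0043],0],
    [0,[-0.0049,-0.0149,0.0027],0],
    [0,[-0.0049,-0.015,0.0011],0],
    [0,[-0.0049,-0.0151,-0.0005],0],
    [0,[-0.0049,-0.015,-0.002],0],
    [0,[-0.0048,-0.0147,-0.0022],0],
  ],
)

```text
time: 13.62
tool_pos: [0.5173, -0.1417, 0.1938]
tcp_rot: [-0.001, 0.162, 0.987, 0.0]
contact_force: [0.1, 2.3, 0.1]
gripper_width: 0.0001
gripper_force: 0.6
```

Request:
step_arm(
  motion=[
    [0,[-0.0047,-0.0143,-0.0037],0],
    [0,[-0.0045,-0.0137,-0.0052],0],
    [0,[-0.0043,-0.013,-0.0066],0],
    [0,[-0.004,-0.0122,-0.0079],0],
    [0,[-0.0037,-0.0113,-0.0091],0],
    [0,[-0.0033,-0.0102,-0.0103],0],
    [0,[-0.003,-0.009,-0.0113],0],
    [0,[-0.0025,-0.0078,-0.0122],0],
    [0,[0,0,0],0],
    [0,[0,0,0],0],
  ],
)

```text
time: 14.88
tool_pos: [0.4883, -0.2325, 0.1281]
tcp_rot: [-0.0, 0.162, 0.987, -0.0]
contact_force: [-0.4, -0.3, 0.8]
gripper_width: -0.0
gripper_force: 0.2
```

Tip is at 128 mm, the shut plate height. I press a little more to confirm the stop.

Request:
step_arm(
  motion=[
    [0,[0,0,-0.004],0],
    [0,[0,0,-0.003],0],
    [0,[0,0,0],0],
    [0,[0,0,0],0],
  ],
)

```text
time: 15.38
tool_pos: [0.4884, -0.2326, 0.1277]
tcp_rot: [0.002, 0.161, 0.987, -0.001]
contact_force: [-12.4, 5.0, 34.8]
gripper_width: 0.0001
gripper_force: 17.6
```

Request:
step_arm(
  motion=[
    [0,[0,0,0.041],0],
    [0,[0,0,0.05],0],
    [0,[0,0,0.05],0],
    [0,[0.001,0.053,0],8],
    [0,[0.001,0.053,0],8],
    [0,[0.001,0.053,0],8],
    [0,[0.0015,0.053,0],0],
    [0,[0.0015,0.053,0],0],
    [0,[0.0015,0.053,0],0],
    [0,[0.0015,0.055,0],0],
    [0,[0,0,0],0],
    [0,[0,0,0],0],
  ],
)

```text
time: 16.88
tool_pos: [0.4971, 0.1408, 0.262]
tcp_rot: [-0.0, -0.048, 0.999, -0.0]
contact_force: [0.1, -1.1, 0.3]
gripper_width: -0.0003
gripper_force: 0.0
```

```bash
python3 - <<'E'
from h import *
s=read_state();print(s['tool_pos'],s['tcp_rot'],s['joint_positions'].round(2))
p=(0.5065,-.1717,-.3166)
a=read_camera("side");b=read_camera("top")
for a_ in(0,.1):print(a_,proj("side",world(*p,[cov(a_,.14,.075,-.065)])).round(1).tolist(),proj("top",world(*p,[cov(a_,.14,.075,.065),cov(a_,.14,.075,-.065)])).round(1).tolist())
A=cv2.resize(a[120:270,210:340],(390,450),interpolation=2);B=cv2.resize(b[140:260,150:350][:, :],(400,240),interpolation=2)
B=np.vstack([B,np.zeros((210,400,3),np.uint8)])
cv2.imwrite("pics/m7.png",cv2.cvtColor(np.hstack([A,B]),cv2.COLOR_RGB2BGR))
E
```

```text
[0.49713873 0.14076135 0.26201008] [-4.30878431e-04 -4.77217302e-02  9.98860507e-01 -3.72569855e-04] [ 0.28  0.26  0.12  1.42 -0.    0.18]
0 [[315.6, 170.7]] [[337.1, 183.2], [325.3, 224.9]]
0.1 [[314.6, 168.7]] [[335.4, 181.3], [323.4, 223.5]]
```

View pics/m7.png

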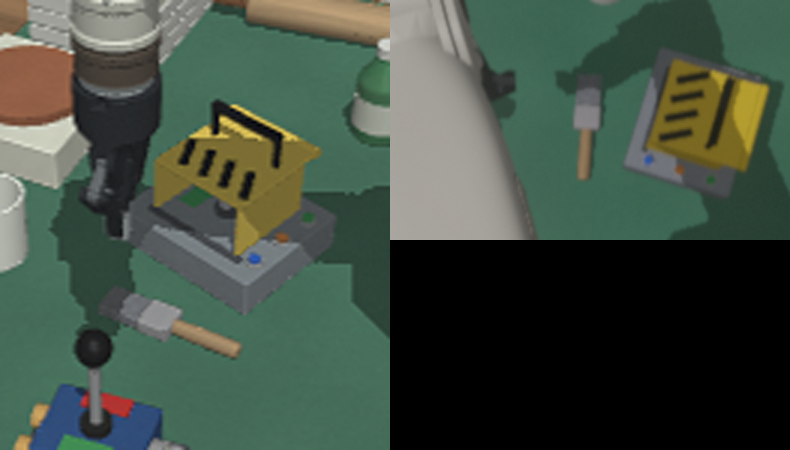

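Request:
step_arm(
  motion=[
    [0,[0,0,-0.05],0],
    [0,[0,0,-0.053],0],
    [0,[0,0,0],0],
    [0,[-0.0015,0.015,0],0],
    [0,[-0.0015,0.015,0],0],
    [0,[-0.0015,0.015,0],0],
    [0,[-0.0015,0.015,0],0],
    [0,[-0.0015,0.014,0],0],
    [0,[0,0,0],0],
    [0,[0,0,0],0],
  ],
)

```text
time: 18.23
tool_pos: [0.4904, 0.2146, 0.1597]
tcp_rot: [0.0, -0.047, 0.999, -0.0]
contact_force: [2.9, -3.9, 2.8]
gripper_width: 0.0004
gripper_force: 2.1
```

```bash
python3 - <<'E'
from h import *
v=(.490,.2085,.103)
for c in("side","top"):
    read_camera(c)
    for q in("lever_knob",):
        for d in masks_of(c,q)[:2]:
            y,x=np.nonzero(d["pixels"]);print(c,round(d["conf"],2),d["extent"],x.mean(),y.mean())
for a in(0,.2,.3,.4,.45):print(a,proj("side",world(*v,(0,.11*np.sin(a),.07+.11*np.cos(a)))),proj("top",world(*v,(0,.11*np.sin(a),.07+.11*np.cos(a)))))
E
```

```text
side 0.47 [231.7, 241.0, 247.1, 262.9] 236.85638297872342 249.46808510638297
top 0.44 [277.9, 169.6, 341.6, 225.9] 308.42964196502913 197.8888426311407
0 [[241.2383638  235.45962355]] [[171.31783438 198.9649989 ]]
0.2 [[238.3911512 241.5230784]] [[163.61495214 199.96511036]]
0.3 [[236.99573251 244.94853856]] [[159.99877192 200.5548011 ]]
0.4 [[235.64266248 248.58653687]] [[156.60070096 201.19399512]]
0.45 [[234.98750866 250.47197564]] [[154.99649439 201.5295028 ]]
```

Request:
step_arm(
  motion=[
    [0,[0,0.004,0],0],
    [0,[0,0,0],0],
    [0,[0,0,0],0],
    [0,[0,0,0],0],
    [0,[0,0,0],0],
    [0,[0,0,0],0],
    [0,[0,0,0],0],
    [0,[0,0,0],0],
    [0,[0,0,0],0],
    [0,[0,0,0],0],
    [0,[0,0,0],0],
    [0,[0,0,0],0],
    [0,[0,0,0],0],
    [0,[0,0,0],0],
    [0,[0,0,0],0],
    [0,[0,0,0],0],
    [0,[0,0,0],0],
    [0,[0,0,0],0],
  ],
)

```text
time: 20.68
tool_pos: [0.4899, 0.2179, 0.1592]
tcp_rot: [-0.0, -0.047, 0.999, -0.001]
contact_force: [2.7, -4.0, 0.3]
gripper_width: 0.0
gripper_force: 2.5
```

```bash
python3 - <<'E'
from h import *
read_camera("side")
for d in masks_of("side","lever_knob")[:2]:print(round(d["conf"],2),d["extent"])
E
```

```text
0.59 [226.7, 242.1, 244.4, 262.3]
0.52 [138.2, 310.2, 170.6, 343.3]
```

Request:
step_arm(
  motion=[
    [0,[0.001,-0.007,0],0],
    [0,[0.001,-0.007,0],0],
    [0,[0.001,-0.007,0],0],
    [0,[0.001,-0.007,0],0],
    [0,[0.001,-0.007,0],0],
    [0,[0.001,-0.007,0],0],
    [0,[0.001,-0.007,0],0],
    [0,[0.001,-0.007,0],0],
    [0,[0,-0.01,0],0],
    [0,[0,-0.015,0],0],
    [0,[0,0,0.05],0],
    [0,[0,0,0.06],0],
    [0,[0,0,0],0],
    [0,[0,0,0],0],
    [0,[0,0,0],0],
    [0,[0,0,0],0],
    [0,[0,0,0],0],
    [0,[0,0,0],0],
  ],
)

```text
time: 23.02
tool_pos: [0.4978, 0.1378, 0.2692]
tcp_rot: [-0.0, -0.047, 0.999, -0.0]
contact_force: [0.4, 0.3, 0.9]
gripper_width: 0.0002
gripper_force: 0.0
```

```bash
python3 - <<'E'
from h import *
for c in("side","top"):
    read_camera(c)
    for q in("lever_knob","cover_lip","brush"):
        for d in masks_of(c,q)[:2]:print(c,q,round(d["conf"],2),d["extent"])
E
```

```text
side lever_knob 0.66 [233.1, 229.5, 251.0, 260.7]
side cover_lip 0.56 [261.9, 151.8, 318.2, 202.4]
side brush 0.69 [243.4, 217.0, 292.0, 238.3]
side brush 0.61 [256.9, 152.1, 314.3, 204.1]
top cover_lip 0.85 [279.1, 169.3, 339.5, 224.2]
top cover_lip 0.6 [264.6, 162.4, 339.1, 238.2]
top brush 0.7 [242.8, 176.0, 255.4, 228.8]
```

The lever is back at its middle, the cover is shut and the brush hasn't moved, so I'm handing the job in.

```bash
python3 -c "
from plant import *
print(close_job())"
```

```text
the job is handed in; nothing more can be done
None
```

The job is handed in at about 23 s on the robot's clock: the cover was opened, the toggle pushed over to green until it stopped and the cover shut on it, then the lever was held towards green for about 2 s and sprang back to the middle; no verdict came back from the judge.

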